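# Find which way the sprayer canister's cap undoes and hold it off over the bowl

### The arm

A 7-joint arm with a two-finger parallel gripper is mounted at the origin on the work surface. World frame = base frame: x ahead of the robot, y to its left, z up, the work surface at z = 0. Lengths are in m, angles in rad, forces in N, time in s.
With the tool pointing down it reaches from about 0.4 to 0.85 m from the base axis. Payload 10.4 kg.
Tool frame: the origin (TCP) lies midway between the tips of the shut fingers; the grasp point (between the pads) lies 19 mm behind it (bot.grasp_offset is the distance from the TCP to the grasp point, in m); z points along the fingers, y is the line along which they close (so a half turn about z gives the same grasp; the last joint's range is limited). The gripper opens to 85 mm and grips with 20 to 120 N. Pads are 22 mm wide; open, the fingers measure 114 mm over their backs; the gripper's body (76 mm by 85 mm) begins 54 mm behind the grasp point. The pads swing forward as they close: fully open they stand 13 mm farther back than shut.
Start: joints at [-1.257, 0.332, -0.065, 1.46, 0.022, 1.35, -0.088], TCP at [0.207, 0.59, 0.231] pointing down, gripper open.
Joint ranges: [-2.6, 2.6], [-0.5, 2.12], [-1.47, 1.34], [0.16, 2.42], [-1.27, 4.41], [0.06, 2.06], [-2.6, 2.6]. Speed limits (rad/s): [2.22, 2.22, 2.79, 2.79, 3.14, 3.14, 3.14].

### API

Orientations are given as a 3x3 rotation matrix whose columns are the frame's x, y, z axes.
In Python, from workcell import bot, imaging, order gives the robot as it stands.
- The arm moves only by the tool arm_command, never from a script. Its argument "increments" is a list of rows, each an object of numbers: "grip": the gripper command: -1 is shut, 1 is fully open, values between are in proportion; "dx", "dy", "dz": the shift along the tool's x, y, z as a fraction of full scale; "wx", "wy", "wz": the turn, a rotation vector about the tool's x, y, z as a fraction of full scale. In form: [{"grip": .., "dx": .., "dy": .., "dz": .., "wx": .., "wy": .., "wz": ..}, ...]. A call has 1 to 20 rows; each row is the pose to reach, as a shift and turn from the pose commanded when the call began, along the tool's axes at that moment; what a row does not reach only later rows make up. Full scale, the value 1, is 0.5 m for a shift and 0.5 rad for a turn. A row lasts 1/10 s, in which the tool goes at most 50 mm and 8.59 degrees, less where a joint would pass 70% of its speed; a pose out of reach is approached as far as the arm can. A call with a number of a shift or a turn outside -1 to 1 is refused whole. A call with a gripper value outside its range is refused whole. The fingers move at their own pace and stop on an object; the grip force is fixed at half the most. Time passes only in rows, so rows that repeat a pose let the fingers close. It gives the time, the measured TCP pose, the force, the opening and the grip force at its end, in the units of the state.
- bot.observe(): the state, without advancing time (a new reading comes with each control period).
- imaging.snapshot(name): name is "scene" or "top" or "wrist"; returns (picture, depth): 384x512x3 uint8, blue, green, red; 384x512 float32, m along the optical axis (not along the pixel's ray), 0 where there is no reading.
- imaging.camera_model(name): a dict with "vertical_fov" (degrees; the focal length in pixels is half the picture's height over the tangent of half this angle, whatever the lens; pixels are square), "cx", "cy" (the principal point, pixels), "R" (3x3) and "t" (3): a world point X has camera coordinates R X + t. Camera axes: x right, y down, z forward; pixel columns grow to the right and rows downward; lengths in m; the calibration is good to about 2 mm. A picture is of the moment at which its call begins: read the wrist's pose just before it. camera_model takes no time and is no camera call; for the wrist camera it gives the pose at the moment of the call.
- order.hand_in(): hands the job in; it is judged then, once.
The state is a dict: "t": time; "qpos": joint angles; "qd": joint speeds; "effort": joint torques, N m; "position": TCP position; "orientation": TCP orientation; "ft_force": force on the tool from outside, world axes, zero at the start; "moment": the same for the moment, N m; "width": opening from 0.0 (shut) to 1.0 (fully open); "grasp_force": force on a finger pad.
Only numpy, scipy, OpenCV 4.12 (cv2) and the standard library are available. Lean on these libraries where they do the work, as an engineer would, in place of code of your own. Each camera call takes 0.05 s, during which the arm holds its last target. There are 200 camera calls.

### The job

The glaze sprayer's canister is clamped in the bench vise with its black twist-lock cap on, and nobody knows whether this one undoes clockwise or counter-clockwise: feel it both ways as needed, turn it the way it gives until it stops, and lift it off. Then carry the cap level to the sieve bowl and finish still holding it there, the whole cap over the bowl and above its rim without touching it, so that any drips would land inside. Leave the bowl, tumbler, paddle and cones where they stand.

Things in the scene. Friction and masses are not known exactly. Their poses are not given: they have to be found in the camera images.
- cap_center (a point): Centre of the cap's round grip, half-way up. Ribbed black cylinder, 54 mm across, 36 mm high, 0.16 kg, loose; z up, x along the yellow line on its top. Below the grip a steel stem and cross-bar reach 25 mm down into the canister's mouth, so it must rise about 30 mm to be clear. It starts locked and does not lift there. Turned hard against a stop, the round grip slips in a 35 N grip.
- mouth (a point): Centre of the canister's mouth, in the plane of its rim, on the cap's turning axis; z up. The cap's grip sits on this rim: locked, its centre is 18 mm above this point. The aluminium canister (60 mm across, 110 mm high, neck 52 mm across for the top 32 mm) is held fast in the vise, its bottom about 50 mm above the table.
- vise: Green bench vise with cork-padded jaws, bolted down; origin at the centre of its base, under the canister, about 160 mm below the mouth. It reaches 110 mm along its own +x, 125 mm along -x (screw and handle bar), 50 mm to each side; jaw tops 100 mm above the table.
- bowl_rim (a point): Centre of the sieve bowl's rim, 55 mm above the table; z up. Round aluminium bowl with rows of holes, 170 mm across the rim, wall 4 mm, 0.35 kg, loose.
- tumbler_center (a point): Middle of a pale grey clay tumbler, 76 mm across and 95 mm high, loose; bystander.
- paddle: Hardwood stirring paddle lying flat, 260 mm long along its x axis, 48 mm wide, 12 mm high, origin near its middle on the table; bystander.
- cones: Three ochre kiln cones 60 mm high in a row on a terracotta bar (40 x 110 x 12 mm, long along its y axis), origin under the bar's centre; bystander.
- cap: Same cap; origin on its axis under the grip, 18 mm below its centre. Twist lock of unknown hand: one way (clockwise or counter-clockwise, not to be seen from outside) it turns 60 to 65 degrees to a stop, and lifts straight off within the last 8 degrees before it; the other way it stops within 20 degrees. Between the stops there is only light friction.
- bowl: The same sieve bowl; origin under its centre, 55 mm below the rim.

How it is judged:
By the outcome, as a careful person would: the job done as asked, in the order asked, and still so for the second after the job is handed in, while the arm keeps its last pose, push and grip.
It also fails if it takes over 48 s, if anything falls off the work surface, if the arm or the gripper's body presses on something with over 40 N, if the wrist force passes 120 N, or if a joint passes its speed limit or range.

## Working session

There is one attempt and no reset: what is moved stays moved. The work goes in short steps, Python scripts to look and compute and a tool call to move; the robot and the scene stay as the last step left them, time stands still between calls to the robot, and variables do not carry over. Pictures are saved under pics/ and viewed, at most 10 in all, crops included, and the job is handed in when it is done.

Besides the shell and the picture viewer there is one more tool, called after "Emit:" as name([rows], argument=value, ...), one row to a line, values as JSON. arm_command: Moves the arm, as the interface text tells. Its arguments: {"type":"object","properties":{"increments":{"type":"array"}},"required":["increments"]}

```bash
mkdir -p pics; cat > h.py <<'E'
import numpy as np, cv2
from workcell import bot, imaging, order
def snap(n):
    m=imaging.camera_model(n); p,d=imaging.snapshot(n); np.savez(f'{n}.npz',p=p,d=d,**{k:np.array(v) for k,v in m.items()}); return p
def pt(n,u,v,z=None):
    s=np.load(f'{n}.npz'); f=192/np.tan(np.radians(s['vertical_fov'])/2)
    r=np.array([(u-s['cx'])/f,(v-s['cy'])/f,1]); R=s['R'];t=s['t']; c=-R.T@t; w=R.T@r
    if z is None: return c+w*np.median(s['d'][int(v)-1:int(v)+2,int(u)-1:int(u)+2])
    return c+w*(z-c[2])/w[2]
E
python3 - <<'E'
from h import *
a=snap('top');b=snap('scene')
cv2.imwrite('pics/top.png',cv2.resize(a,(800,600),interpolation=cv2.INTER_CUBIC));cv2.imwrite('pics/scene.png',cv2.resize(b,(800,600)))
s=bot.observe();print(s['t'],s['position'],s['orientation'],s['width'])
for n in('top','scene'):
    m=imaging.camera_model(n);print(m)
E
```

```text
0.1 [0.20643353 0.58958078 0.23061371] [[-9.43823317e-01  3.30450327e-01 -3.58708009e-04]
 [ 3.30450517e-01  9.43822580e-01 -1.18048342e-03]
 [-5.15344147e-05 -1.23270303e-03 -9.99999239e-01]] 1.0014944229670657
{'vertical_fov': 43.15036436636302, 'cx': 254.32692945732566, 'cy': 188.55559914865322, 'R': array([[-0.01084711, -0.9999146 , -0.00728875],
       [-0.98023609,  0.01207302, -0.19746254],
       [ 0.19753368,  0.0050028 , -0.98028334]]), 't': array([0.03074855, 0.61282949, 0.8994472 ])}
{'vertical_fov': 48.45316946071665, 'cx': 252.20692474368556, 'cy': 188.7528670105438, 'R': array([[ 0.54987268,  0.8351808 , -0.01063331],
       [ 0.5862547 , -0.39498813, -0.70731168],
       [-0.59493317,  0.38269754, -0.70682185]]), 't': array([-0.3532203 , -0.2629273 ,  1.29355872])}
```

View pics/top.png

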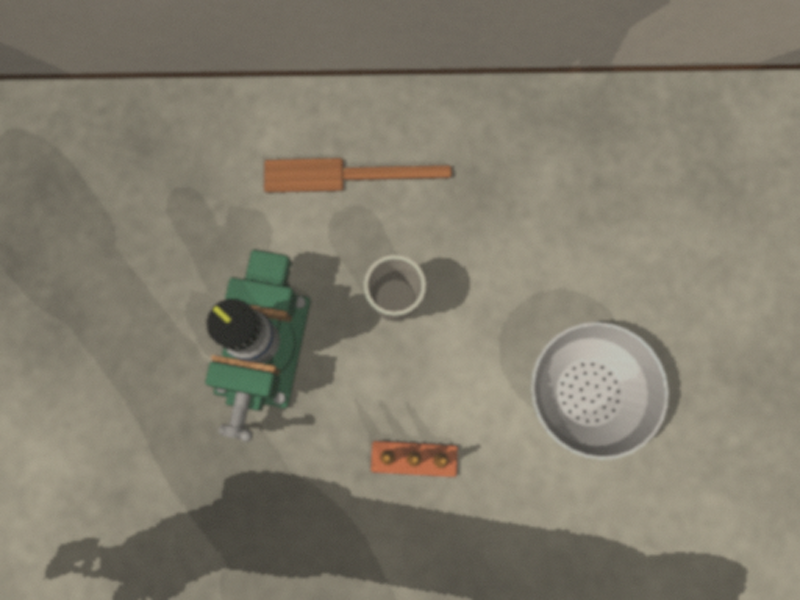

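View pics/scene.png

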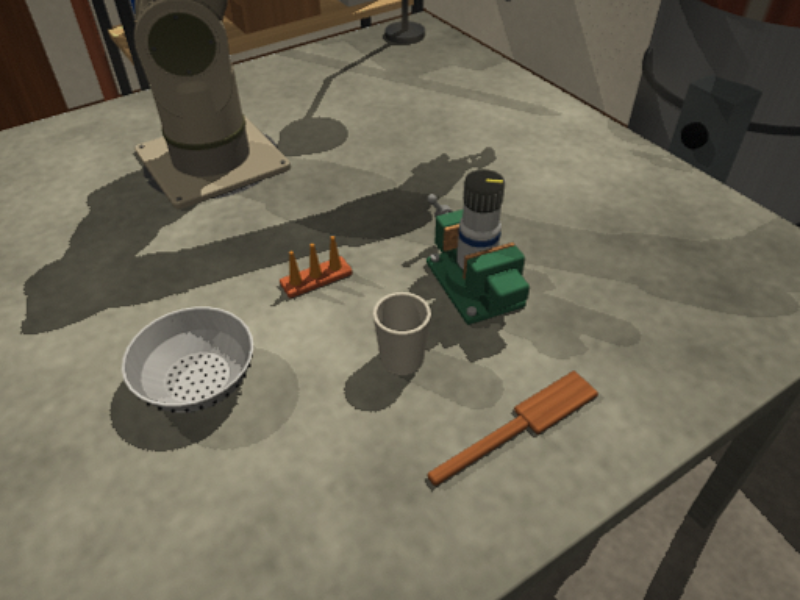

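The top view shows the cap's top at about (233,323) with its yellow line at (221,314). The bowl rim is at (600,390), the tumbler at (395,285), the cones at (414,458) and the paddle at (355,175). The scene view agrees with this layout.

```bash
python3 - <<'E'
from h import *
k=1/1.5625
s=np.load('top.npz');d=s['d'];H,W=d.shape
f=192/np.tan(np.radians(s['vertical_fov'])/2)
v,u=np.mgrid[:H,:W];C=np.stack([(u-s['cx'])/f*d,(v-s['cy'])/f*d,d],-1)
P=(C-s['t'])@s['R']
def reg(c,r,z0,z1):
    m=(np.hypot(u-c[0]*k,v-c[1]*k)<r*k)&(P[...,2]>z0)&(P[...,2]<z1)&(d>0);return P[m]
def circ(q):
    (x,y),r=cv2.minEnclosingCircle(q[:,:2].astype(np.float32));return x,y,r,q[:,2].mean(),np.median(q[:,2]),len(q),q[:,:2].mean(0)
q=reg((235,325),50,.185,.22);print('cap',circ(q))
print('bowl',circ(reg((600,390),90,.05,.07)));print('tumb',circ(reg((395,285),45,.08,.12)))
for n,p,z in(('line a',(215,308),.197),('line b',(230,321),.197),('captop',(233,323),.197),('visescrew',(243,395),.08),('visefar',(268,268),.08),('cones',(414,458),.03),('bowl',(600,390),.055)):
    print(n,pt('top',p[0]*k,p[1]*k,z),pt('top',p[0]*k,p[1]*k))
print('wrist',imaging.camera_model('wrist'))
big=cv2.resize(s['p'][170:240,115:205],None,fx=8,fy=8,interpolation=cv2.INTER_CUBIC);cv2.imwrite('pics/crop.png',big)
E
```

```text
cap (0.5576944947242737, 0.20295065641403198, 0.027590755373239517, np.float64(0.19655682260104423), np.float64(0.1969715095982666), 829, array([0.55717878, 0.20202925]))
bowl (0.49204811453819275, -0.22570660710334778, 0.08492813259363174, np.float64(0.05451753695548606), np.float64(0.05462537565250588), 835, array([ 0.49185103, -0.23464947]))
tumb (0.6195146441459656, 0.026687437668442726, 0.03795044124126434, np.float64(0.0929864449405499), np.float64(0.09464143767051303), 408, array([0.6232328 , 0.02738366]))
line a [0.57344787 0.22041054 0.197     ] [0.57346687 0.22043606 0.19689795]
line b [0.55899962 0.20369116 0.197     ] [0.55891112 0.20357053 0.19752597]
captop [0.556777   0.20038258 0.197     ] [0.55679312 0.20040452 0.19690261]
visescrew [0.48770972 0.21178729 0.08      ] [0.48880549 0.21507377 0.06427877]
visefar [0.64533215 0.18509834 0.08      ] [0.64391324 0.18403552 0.08590025]
cones [0.41025505 0.00525204 0.03      ] [0.4107998  0.00581632 0.07038231]
bowl [ 0.49058899 -0.22638209  0.055     ] [ 0.49418691 -0.23951004  0.00425319]
wrist {'vertical_fov': 69.30108076834468, 'cx': 260.19978313414293, 'cy': 193.34439476837736, 'R': array([[ 0.33057126,  0.94378006, -0.00135429],
       [ 0.90701349, -0.31729601,  0.27685693],
       [ 0.26086234, -0.09274931, -0.9609102 ]]), 't': array([-0.62479652, -0.03586728,  0.37811694])}
```

View pics/crop.png

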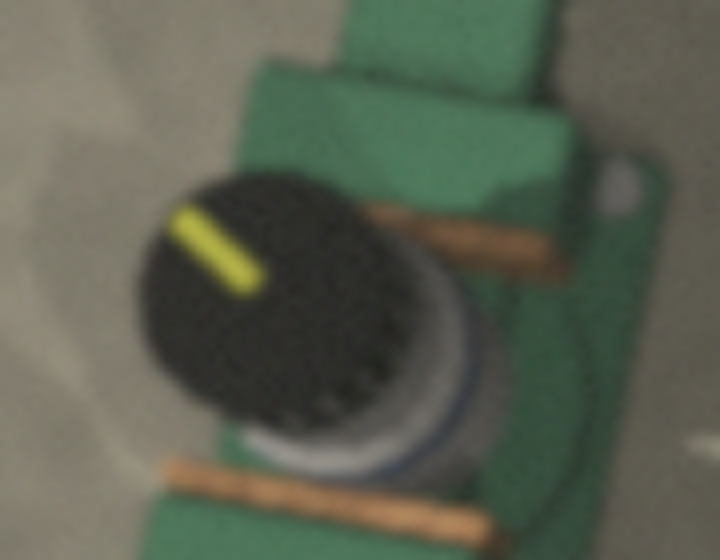

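Emit:
arm_command([
  {"grip":1,"dx":-0.08,"dy":-0.044,"dz":0,"wx":0,"wy":0,"wz":0.1},
  {"grip":1,"dx":-0.16,"dy":-0.087,"dz":0,"wx":0,"wy":0,"wz":0.2},
  {"grip":1,"dx":-0.24,"dy":-0.13,"dz":0,"wx":0,"wy":0,"wz":0.3},
  {"grip":1,"dx":-0.32,"dy":-0.174,"dz":0,"wx":0,"wy":0,"wz":0.4},
  {"grip":1,"dx":-0.4,"dy":-0.217,"dz":0,"wx":0,"wy":0,"wz":0.5},
  {"grip":1,"dx":-0.48,"dy":-0.26,"dz":0,"wx":0,"wy":0,"wz":0.6},
  {"grip":1,"dx":-0.56,"dy":-0.304,"dz":0,"wx":0,"wy":0,"wz":0.7},
  {"grip":1,"dx":-0.64,"dy":-0.347,"dz":0,"wx":0,"wy":0,"wz":0.8},
  {"grip":1,"dx":-0.72,"dy":-0.39,"dz":0,"wx":0,"wy":0,"wz":0.9},
  {"grip":1,"dx":-0.8,"dy":-0.434,"dz":0,"wx":0,"wy":0,"wz":1},
  {"grip":1,"dx":-0.87,"dy":-0.472,"dz":0,"wx":0,"wy":0,"wz":1},
  {"grip":1,"dx":-0.919,"dy":-0.499,"dz":0,"wx":0,"wy":0,"wz":1},
  {"grip":1,"dx":-0.919,"dy":-0.499,"dz":0,"wx":0,"wy":0,"wz":1},
  {"grip":1,"dx":-0.919,"dy":-0.499,"dz":0,"wx":0,"wy":0,"wz":1},
  {"grip":1,"dx":-0.919,"dy":-0.499,"dz":0,"wx":0,"wy":0,"wz":1},
])

```text
t: 1.6
position: [0.557, 0.2038, 0.231]
orientation: [[-0.671, 0.741, -0.001], [0.741, 0.671, 0.0], [0.001, -0.0, -1.0]]
ft_force: [-0.6, 0.8, 0.1]
width: 1.003
grasp_force: 0.0
```

```bash
python3 - <<'E'
from h import *
np.set_printoptions(precision=4,suppress=True)
a=snap('wrist')
s=bot.observe();print(s['t'],s['position'],s['orientation'],s['qpos'],s['ft_force'],s['moment'],bot.grasp_offset)
R=s['orientation']
w=np.load('wrist.npz');f=192/np.tan(np.radians(w['vertical_fov'])/2)
def px(X):
    c=w['R']@X+w['t'];return c[0]/c[2]*f+w['cx'],c[1]/c[2]*f+w['cy']
print('exp cap centre',px(np.array([.5575,.2025,.1965])))
d=w['d'];v,u=np.mgrid[:384,:512];C=np.stack([(u-w['cx'])/f*d,(v-w['cy'])/f*d,d],-1);P=(C-w['t'])@w['R']
m=(d>0)&(np.hypot(P[...,0]-.5575,P[...,1]-.2025)<.035)&(abs(P[...,2]-.1965)<.005)
q=P[m];print(len(q),q.mean(0),np.median(q[:,2]),cv2.minEnclosingCircle(q[:,:2].astype(np.float32)))
cv2.imwrite('pics/w1.png',a)
E
```

```text
1.65 [0.557  0.204  0.2312] [[-0.6714  0.7411 -0.0005]
 [ 0.7411  0.6714  0.0005]
 [ 0.0007 -0.0001 -1.    ]] [-0.6841  0.2626  0.3104  1.5663 -0.0825  1.3258  0.3724] [-0.2866  0.0451  0.0738] [-0.0233 -0.0127  0.0075] 0.0187
exp cap centre (np.float64(258.83477506559893), np.float64(222.85928460532568))
4471 [0.5581 0.206  0.1957] 0.19570614959519883 ((0.5590918660163879, 0.20454229414463043), 0.027346402406692505)
```

View pics/w1.png

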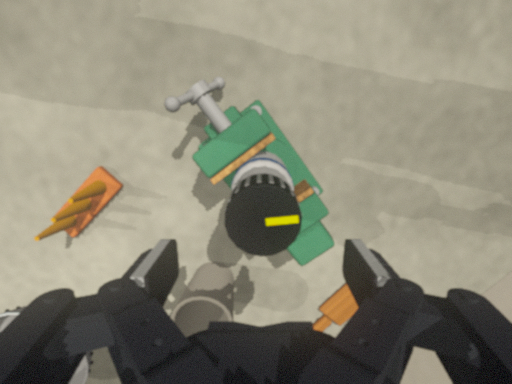

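The wrist view shows the cap centred at (262,217) with its line pointing right. It sits between the open fingers within 1–2 mm. I'll descend and grip.

Emit:
arm_command([
  {"grip":1,"dx":-0.002,"dy":0.002,"dz":0.04,"wx":0,"wy":0,"wz":0},
  {"grip":1,"dx":-0.002,"dy":0.002,"dz":0.08,"wx":0,"wy":0,"wz":0},
  {"grip":1,"dx":-0.002,"dy":0.002,"dz":0.12,"wx":0,"wy":0,"wz":0},
  {"grip":1,"dx":-0.002,"dy":0.002,"dz":0.148,"wx":0,"wy":0,"wz":0},
  {"grip":1,"dx":-0.002,"dy":0.002,"dz":0.148,"wx":0,"wy":0,"wz":0},
  {"grip":1,"dx":-0.002,"dy":0.002,"dz":0.148,"wx":0,"wy":0,"wz":0},
  {"grip":0.4,"dx":-0.002,"dy":0.002,"dz":0.148,"wx":0,"wy":0,"wz":0},
  {"grip":0.3,"dx":-0.002,"dy":0.002,"dz":0.148,"wx":0,"wy":0,"wz":0},
  {"grip":0.3,"dx":-0.002,"dy":0.002,"dz":0.148,"wx":0,"wy":0,"wz":0},
  {"grip":-1,"dx":-0.002,"dy":0.002,"dz":0.148,"wx":0,"wy":0,"wz":0},
  {"grip":-1,"dx":-0.002,"dy":0.002,"dz":0.148,"wx":0,"wy":0,"wz":0},
  {"grip":-1,"dx":-0.002,"dy":0.002,"dz":0.148,"wx":0,"wy":0,"wz":0},
  {"grip":-1,"dx":-0.002,"dy":0.002,"dz":0.148,"wx":0,"wy":0,"wz":0},
  {"grip":-1,"dx":-0.002,"dy":0.002,"dz":0.148,"wx":0,"wy":0,"wz":0},
])

```text
t: 3.05
position: [0.5597, 0.2027, 0.1583]
orientation: [[-0.67, 0.743, 0.001], [0.743, 0.67, 0.001], [-0.0, 0.002, -1.0]]
ft_force: [-0.6, 0.5, 5.7]
width: 0.618
grasp_force: 62.7
```

```bash
cat > st.py <<'E'
from h import *
np.set_printoptions(precision=4,suppress=True)
s=bot.observe();R=s['orientation'];print(s['t'],s['position'],'yaw y-axis',np.degrees(np.arctan2(R[1,1],R[0,1])),'q',s['qpos'],'F',s['ft_force'],'M',s['moment'],s['width'],s['grasp_force'])
E
python3 st.py
```

```text
3.05 [0.5597 0.2027 0.1583] yaw y-axis 42.049719518442096 q [-0.6733  0.3186  0.3034  1.6547 -0.1017  1.1821  0.3882] F [-0.5808  0.5254  5.6942] M [-0.0779  0.2442  0.0478] 0.617780335262462 62.68673300743103
```

Emit:
arm_command([
  {"grip":-1,"dx":0,"dy":0,"dz":0,"wx":0,"wy":0,"wz":0.06},
  {"grip":-1,"dx":0,"dy":0,"dz":0,"wx":0,"wy":0,"wz":0.12},
  {"grip":-1,"dx":0,"dy":0,"dz":0,"wx":0,"wy":0,"wz":0.18},
  {"grip":-1,"dx":0,"dy":0,"dz":0,"wx":0,"wy":0,"wz":0.24},
  {"grip":-1,"dx":0,"dy":0,"dz":0,"wx":0,"wy":0,"wz":0.3},
  {"grip":-1,"dx":0,"dy":0,"dz":0,"wx":0,"wy":0,"wz":0.3},
])

```text
t: 3.65
position: [0.5595, 0.2032, 0.1583]
orientation: [[-0.551, 0.835, 0.001], [0.835, 0.551, 0.001], [0.0, 0.002, -1.0]]
ft_force: [-1.2, 1.2, 6.5]
width: 0.618
grasp_force: 62.9
```

```bash
python3 st.py
```

```text
3.65 [0.5595 0.2032 0.1583] yaw y-axis 33.42717823548991 q [-0.6915  0.32    0.3252  1.6558 -0.1097  1.1822  0.2432] F [-1.1739  1.165   6.4549] M [ 0.0723  0.3803 -0.0371] 0.6183317553514667 62.92056083679199
```

Emit:
arm_command([
  {"grip":-1,"dx":0,"dy":0,"dz":0,"wx":0,"wy":0,"wz":0.06},
  {"grip":-1,"dx":0,"dy":0,"dz":0,"wx":0,"wy":0,"wz":0.12},
  {"grip":-1,"dx":0,"dy":0,"dz":0,"wx":0,"wy":0,"wz":0.18},
  {"grip":-1,"dx":0,"dy":0,"dz":0,"wx":0,"wy":0,"wz":0.24},
  {"grip":-1,"dx":0,"dy":0,"dz":0,"wx":0,"wy":0,"wz":0.3},
  {"grip":-1,"dx":0,"dy":0,"dz":0,"wx":0,"wy":0,"wz":0.3},
])

```text
t: 4.25
position: [0.5589, 0.2038, 0.1584]
orientation: [[-0.422, 0.906, 0.0], [0.906, 0.422, 0.001], [0.001, 0.001, -1.0]]
ft_force: [-4.6, 1.0, 8.3]
width: 0.619
grasp_force: 63.2
```

```bash
python3 st.py
```

```text
4.25 [0.5589 0.2038 0.1584] yaw y-axis 24.98465465574171 q [-0.7099  0.3211  0.3464  1.6568 -0.1174  1.1832  0.1006] F [-4.6348  1.0279  8.2648] M [0.5124 1.0224 1.0356] 0.6189753656689696 63.23591351509094
```

Clockwise hit a stop at about 16°, with the moment rising to 1.0 N·m, so the cap must undo counter-clockwise. I'll turn back that way.

Emit:
arm_command([
  {"grip":-1,"wz":-0.1,"dx":0,"dy":0,"dz":0,"wx":0,"wy":0},
  {"grip":-1,"wz":-0.2,"dx":0,"dy":0,"dz":0,"wx":0,"wy":0},
  {"grip":-1,"wz":-0.3,"dx":0,"dy":0,"dz":0,"wx":0,"wy":0},
  {"grip":-1,"wz":-0.4,"dx":0,"dy":0,"dz":0,"wx":0,"wy":0},
  {"grip":-1,"wz":-0.5,"dx":0,"dy":0,"dz":0,"wx":0,"wy":0},
  {"grip":-1,"wz":-0.6,"dx":0,"dy":0,"dz":0,"wx":0,"wy":0},
  {"grip":-1,"wz":-0.7,"dx":0,"dy":0,"dz":0,"wx":0,"wy":0},
  {"grip":-1,"wz":-0.8,"dx":0,"dy":0,"dz":0,"wx":0,"wy":0},
  {"grip":-1,"wz":-0.9,"dx":0,"dy":0,"dz":0,"wx":0,"wy":0},
  {"grip":-1,"wz":-1,"dx":0,"dy":0,"dz":0,"wx":0,"wy":0},
])

```text
t: 5.25
position: [0.5596, 0.2029, 0.1583]
orientation: [[-0.805, 0.593, 0.001], [0.593, 0.805, 0.001], [-0.0, 0.002, -1.0]]
ft_force: [-1.0, 0.8, 5.1]
width: 0.621
grasp_force: 63.0
```

```bash
python3 st.py
```

```text
5.25 [0.5596 0.2029 0.1583] yaw y-axis 53.631952635468586 q [-0.6494  0.3171  0.2739  1.6534 -0.0919  1.1819  0.5822] F [-1.0232  0.7681  5.1493] M [ 0.1154  0.1464 -0.0507] 0.6211701233678292 62.99570918083191
```

Emit:
arm_command([
  {"grip":-1,"wz":-0.1,"dx":0,"dy":0,"dz":0,"wx":0,"wy":0},
  {"grip":-1,"wz":-0.2,"dx":0,"dy":0,"dz":0,"wx":0,"wy":0},
  {"grip":-1,"wz":-0.3,"dx":0,"dy":0,"dz":0,"wx":0,"wy":0},
  {"grip":-1,"wz":-0.4,"dx":0,"dy":0,"dz":0,"wx":0,"wy":0},
  {"grip":-1,"wz":-0.5,"dx":0,"dy":0,"dz":0,"wx":0,"wy":0},
  {"grip":-1,"wz":-0.5,"dx":0,"dy":0,"dz":0,"wx":0,"wy":0},
])

```text
t: 5.85
position: [0.5597, 0.203, 0.1583]
orientation: [[-0.927, 0.375, 0.001], [0.375, 0.927, 0.001], [-0.001, 0.002, -1.0]]
ft_force: [-0.4, 0.8, 5.0]
width: 0.621
grasp_force: 62.9
```

```bash
python3 st.py
```

```text
5.85 [0.5597 0.203  0.1583] yaw y-axis 67.95291490615092 q [-0.6201  0.3156  0.2379  1.6517 -0.0797  1.1819  0.8226] F [-0.3715  0.7532  5.0237] M [0.0639 0.1055 0.0657] 0.6210546115983034 62.92709469795227
```

It is free counter-clockwise at +26°. I'll carry on to the stop.

Emit:
arm_command([
  {"grip":-1,"wz":-0.1,"dx":0,"dy":0,"dz":0,"wx":0,"wy":0},
  {"grip":-1,"wz":-0.2,"dx":0,"dy":0,"dz":0,"wx":0,"wy":0},
  {"grip":-1,"wz":-0.3,"dx":0,"dy":0,"dz":0,"wx":0,"wy":0},
  {"grip":-1,"wz":-0.4,"dx":0,"dy":0,"dz":0,"wx":0,"wy":0},
  {"grip":-1,"wz":-0.5,"dx":0,"dy":0,"dz":0,"wx":0,"wy":0},
  {"grip":-1,"wz":-0.6,"dx":0,"dy":0,"dz":0,"wx":0,"wy":0},
  {"grip":-1,"wz":-0.7,"dx":0,"dy":0,"dz":0,"wx":0,"wy":0},
  {"grip":-1,"wz":-0.8,"dx":0,"dy":0,"dz":0,"wx":0,"wy":0},
  {"grip":-1,"wz":-0.9,"dx":0,"dy":0,"dz":0,"wx":0,"wy":0},
  {"grip":-1,"wz":-1,"dx":0,"dy":0,"dz":0,"wx":0,"wy":0},
])

```text
t: 6.85
position: [0.5595, 0.204, 0.1583]
orientation: [[-0.993, -0.116, 0.002], [-0.116, 0.993, 0.002], [-0.002, 0.002, -1.0]]
ft_force: [0.3, 4.2, 4.0]
width: 0.614
grasp_force: 62.9
```

```bash
python3 st.py
```

```text
6.85 [0.5595 0.204  0.1583] yaw y-axis 96.65125786887839 q [-0.5629  0.3137  0.1669  1.6482 -0.057   1.182   1.3044] F [0.2697 4.1801 4.0243] M [ 0.7806  0.0362 -0.0878] 0.6136930504406605 62.884894609451294
```

Emit:
arm_command([
  {"grip":-1,"wz":-0.05,"dx":0,"dy":0,"dz":0,"wx":0,"wy":0},
  {"grip":-1,"wz":-0.1,"dx":0,"dy":0,"dz":0,"wx":0,"wy":0},
  {"grip":-1,"wz":-0.15,"dx":0,"dy":0,"dz":0,"wx":0,"wy":0},
  {"grip":-1,"wz":-0.2,"dx":0,"dy":0,"dz":0,"wx":0,"wy":0},
  {"grip":-1,"wz":-0.2,"dx":0,"dy":0,"dz":0,"wx":0,"wy":0},
])

```text
t: 7.35
position: [0.5597, 0.2041, 0.1583]
orientation: [[-0.977, -0.213, 0.002], [-0.213, 0.977, 0.002], [-0.002, 0.002, -1.0]]
ft_force: [0.1, 5.7, 5.5]
width: 0.616
grasp_force: 62.9
```

```bash
python3 st.py
```

```text
7.35 [0.5597 0.2041 0.1583] yaw y-axis 102.29405611426478 q [-0.5516  0.3135  0.1531  1.6475 -0.0524  1.1818  1.3993] F [0.0748 5.6564 5.4643] M [ 1.0041 -0.0957 -0.0348] 0.6161579025074921 62.87925481796265
```

Emit:
arm_command([
  {"grip":-1,"wz":-0.05,"dx":0,"dy":0,"dz":0,"wx":0,"wy":0},
  {"grip":-1,"wz":-0.1,"dx":0,"dy":0,"dz":0,"wx":0,"wy":0},
  {"grip":-1,"wz":-0.14,"dx":0,"dy":0,"dz":0,"wx":0,"wy":0},
  {"grip":-1,"wz":-0.14,"dx":0,"dy":0,"dz":0,"wx":0,"wy":0},
])

```text
t: 7.75
position: [0.5602, 0.2046, 0.1584]
orientation: [[-0.96, -0.281, 0.003], [-0.281, 0.96, 0.003], [-0.004, 0.002, -1.0]]
ft_force: [3.0, 7.3, 3.2]
width: 0.617
grasp_force: 62.8
```

```bash
python3 st.py
```

```text
7.75 [0.5602 0.2046 0.1584] yaw y-axis 106.29826330724174 q [-0.5438  0.3136  0.1433  1.6466 -0.0495  1.1806  1.4665] F [3.0274 7.3268 3.2083] M [ 1.4942 -0.7774 -0.1562] 0.617144226493476 62.806763648986816
```

Emit:
arm_command([
  {"grip":-1,"wz":-0.05,"dx":0,"dy":0,"dz":0,"wx":0,"wy":0},
  {"grip":-1,"wz":-0.09,"dx":0,"dy":0,"dz":0,"wx":0,"wy":0},
  {"grip":-1,"wz":-0.09,"dx":0,"dy":0,"dz":0,"wx":0,"wy":0},
])

```text
t: 8.05
position: [0.5602, 0.2047, 0.1584]
orientation: [[-0.947, -0.322, 0.003], [-0.322, 0.947, 0.004], [-0.004, 0.003, -1.0]]
ft_force: [3.2, 8.1, 2.7]
width: 0.614
grasp_force: 62.8
```

```bash
python3 st.py
```

```text
8.05 [0.5602 0.2047 0.1584] yaw y-axis 108.80075751767102 q [-0.5386  0.3135  0.1372  1.6462 -0.0481  1.1806  1.509 ] F [3.2124 8.1327 2.719 ] M [ 1.7261 -0.7625 -0.9937] 0.6137755108307323 62.781994342803955
```

Stop found at about +66°. I'll ease back slightly and lift a little to test.

Emit:
arm_command([
  {"grip":-1,"wz":0.06,"dx":0,"dy":0,"dz":0,"wx":0,"wy":0},
  {"grip":-1,"wz":0.06,"dx":0,"dy":0,"dz":-0.006,"wx":0,"wy":0},
  {"grip":-1,"wz":0.06,"dx":0,"dy":0,"dz":-0.012,"wx":0,"wy":0},
  {"grip":-1,"wz":0.06,"dx":0,"dy":0,"dz":-0.018,"wx":0,"wy":0},
  {"grip":-1,"wz":0.06,"dx":0,"dy":0,"dz":-0.018,"wx":0,"wy":0},
])

```text
t: 8.55
position: [0.5603, 0.2035, 0.1668]
orientation: [[-0.956, -0.294, 0.003], [-0.294, 0.956, 0.002], [-0.003, 0.001, -1.0]]
ft_force: [3.9, 4.1, 0.8]
width: 0.623
grasp_force: 67.2
```

```bash
python3 st.py
```

```text
8.55 [0.5603 0.2035 0.1668] yaw y-axis 107.08036310930733 q [-0.5426  0.3067  0.1429  1.6369 -0.0468  1.1981  1.4795] F [3.8997 4.0632 0.7998] M [ 0.9487 -0.8516 -0.0872] 0.6227863404958355 67.16371178627014
```

Emit:
arm_command([
  {"grip":-1,"wz":0,"dx":0,"dy":0,"dz":-0.02,"wx":0,"wy":0},
  {"grip":-1,"wz":0,"dx":0,"dy":0,"dz":-0.04,"wx":0,"wy":0},
  {"grip":-1,"wz":0,"dx":0,"dy":0,"dz":-0.06,"wx":0,"wy":0},
  {"grip":-1,"wz":0,"dx":0,"dy":0,"dz":-0.08,"wx":0,"wy":0},
  {"grip":-1,"wz":0,"dx":0,"dy":0,"dz":-0.1,"wx":0,"wy":0},
  {"grip":-1,"wz":0,"dx":0,"dy":0,"dz":-0.12,"wx":0,"wy":0},
  {"grip":-1,"wz":0,"dx":0,"dy":0,"dz":-0.14,"wx":0,"wy":0},
  {"grip":-1,"wz":0,"dx":0,"dy":0,"dz":-0.15,"wx":0,"wy":0},
  {"grip":-1,"wz":0,"dx":0,"dy":0,"dz":-0.15,"wx":0,"wy":0},
  {"grip":-1,"wz":0,"dx":0,"dy":0,"dz":-0.15,"wx":0,"wy":0},
])

```text
t: 9.55
position: [0.559, 0.2025, 0.241]
orientation: [[-0.956, -0.294, -0.0], [-0.294, 0.956, -0.0], [0.0, 0.0, -1.0]]
ft_force: [-0.2, 0.6, -0.3]
width: 0.618
grasp_force: 67.0
```

```bash
python3 st.py; python3 - <<'E'
from h import *
a=snap('scene')
cv2.imwrite('pics/s2.png',cv2.resize(a,(800,600)))
R=bot.observe()['orientation'];p=bot.observe()['position']
print((R.T@(np.array([.4915,-.226,p[2]])-p))/.5)
E
```

```text
9.55 [0.559  0.2025 0.241 ] yaw y-axis 107.08759389318718 q [-0.5475  0.2571  0.1492  1.5405 -0.0388  1.3473  1.4745] F [-0.1756  0.5751 -0.2942] M [ 0.0139 -0.0353 -0.0074] 0.6180030527491026 67.0040488243103
[ 3.80672024e-01 -7.79382821e-01  3.60799093e-04]
```

View pics/s2.png

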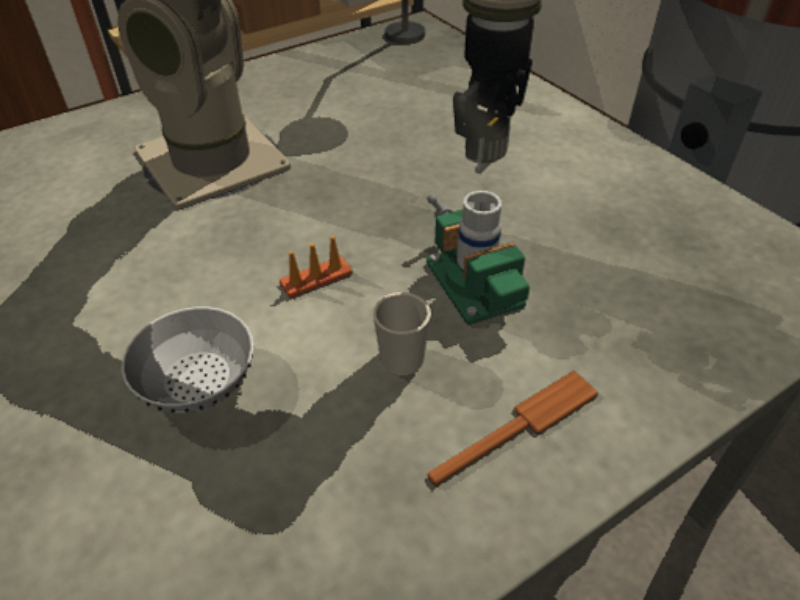

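The scene view shows the cap in the gripper at (487,145), the canister mouth open at (482,205), and everything else where it stood. I'll carry it to the bowl.

Emit:
arm_command([
  {"grip":-1,"dx":0.012,"dy":-0.025,"dz":0,"wx":0,"wy":0,"wz":0.04},
  {"grip":-1,"dx":0.035,"dy":-0.072,"dz":0,"wx":0,"wy":0,"wz":0.1},
  {"grip":-1,"dx":0.062,"dy":-0.127,"dz":0,"wx":0,"wy":0,"wz":0.17},
  {"grip":-1,"dx":0.09,"dy":-0.184,"dz":0,"wx":0,"wy":0,"wz":0.24},
  {"grip":-1,"dx":0.118,"dy":-0.241,"dz":0,"wx":0,"wy":0,"wz":0.31},
  {"grip":-1,"dx":0.146,"dy":-0.299,"dz":0,"wx":0,"wy":0,"wz":0.38},
  {"grip":-1,"dx":0.174,"dy":-0.356,"dz":0,"wx":0,"wy":0,"wz":0.45},
  {"grip":-1,"dx":0.202,"dy":-0.413,"dz":0,"wx":0,"wy":0,"wz":0.52},
  {"grip":-1,"dx":0.23,"dy":-0.471,"dz":0,"wx":0,"wy":0,"wz":0.59},
  {"grip":-1,"dx":0.258,"dy":-0.528,"dz":0,"wx":0,"wy":0,"wz":0.66},
  {"grip":-1,"dx":0.286,"dy":-0.585,"dz":0,"wx":0,"wy":0,"wz":0.73},
  {"grip":-1,"dx":0.314,"dy":-0.643,"dz":0,"wx":0,"wy":0,"wz":0.8},
  {"grip":-1,"dx":0.342,"dy":-0.7,"dz":0,"wx":0,"wy":0,"wz":0.87},
  {"grip":-1,"dx":0.362,"dy":-0.741,"dz":0,"wx":0,"wy":0,"wz":0.94},
  {"grip":-1,"dx":0.375,"dy":-0.767,"dz":0,"wx":0,"wy":0,"wz":1},
  {"grip":-1,"dx":0.381,"dy":-0.779,"dz":0,"wx":0,"wy":0,"wz":1},
  {"grip":-1,"dx":0.381,"dy":-0.779,"dz":0,"wx":0,"wy":0,"wz":1},
  {"grip":-1,"dx":0.381,"dy":-0.779,"dz":0,"wx":0,"wy":0,"wz":1},
])

```text
t: 11.4
position: [0.492, -0.2245, 0.2411]
orientation: [[-0.98, 0.198, -0.0], [0.198, 0.98, 0.001], [0.0, 0.001, -1.0]]
ft_force: [0.0, 1.1, -1.1]
width: 0.619
grasp_force: 67.0
```

```bash
python3 st.py
```

```text
11.4 [ 0.492  -0.2245  0.2411] yaw y-axis 78.55136651753277 q [-0.1074  0.14    0.5008  1.6953 -0.0697  1.3243  1.7773] F [ 0.0365  1.0842 -1.1461] M [-0.0143 -0.0206 -0.0219] 0.6193741434734444 67.02690124511719
```

Now down about 0.12 m, so the stem ends roughly 40 mm above the rim.

Emit:
arm_command([
  {"grip":-1,"dx":0,"dy":-0.003,"dz":0.03,"wx":0,"wy":0,"wz":0},
  {"grip":-1,"dx":0,"dy":-0.003,"dz":0.07,"wx":0,"wy":0,"wz":0},
  {"grip":-1,"dx":0,"dy":-0.003,"dz":0.11,"wx":0,"wy":0,"wz":0},
  {"grip":-1,"dx":0,"dy":-0.003,"dz":0.15,"wx":0,"wy":0,"wz":0},
  {"grip":-1,"dx":0,"dy":-0.003,"dz":0.19,"wx":0,"wy":0,"wz":0},
  {"grip":-1,"dx":0,"dy":-0.003,"dz":0.22,"wx":0,"wy":0,"wz":0},
  {"grip":-1,"dx":0,"dy":-0.003,"dz":0.24,"wx":0,"wy":0,"wz":0},
  {"grip":-1,"dx":0,"dy":-0.003,"dz":0.24,"wx":0,"wy":0,"wz":0},
  {"grip":-1,"dx":0,"dy":-0.003,"dz":0.24,"wx":0,"wy":0,"wz":0},
  {"grip":-1,"dx":0,"dy":-0.003,"dz":0.24,"wx":0,"wy":0,"wz":0},
])

```text
t: 12.4
position: [0.4918, -0.2273, 0.1222]
orientation: [[-0.98, 0.2, 0.001], [0.2, 0.98, -0.0], [-0.001, 0.0, -1.0]]
ft_force: [0.1, -0.7, -1.1]
width: 0.62
grasp_force: 67.0
```

```bash
python3 st.py; python3 - <<'E'
from h import *
a=snap('scene')
cv2.imwrite('pics/s3.png',cv2.resize(a,(800,600)))
E
```

```text
12.4 [ 0.4918 -0.2273  0.1222] yaw y-axis 78.45716286701781 q [-0.0792  0.2518  0.4905  1.8403 -0.1338  1.0806  1.8306] F [ 0.0874 -0.7294 -1.1449] M [ 0.0428  0.0205 -0.0099] 0.6198452954880311 67.0262610912323
```

View pics/s3.png

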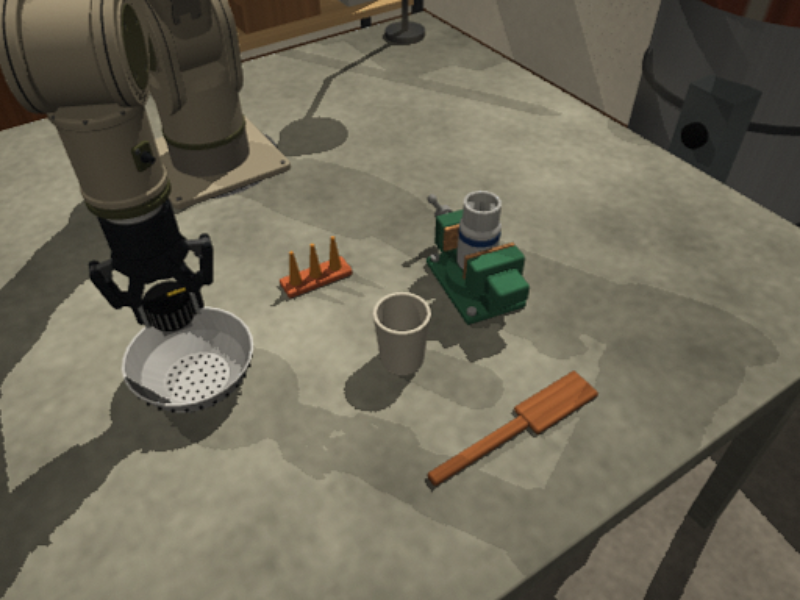

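The view shows the cap held level at (170,307), centred over the bowl at (190,355) and above its rim, with the bystanders unmoved. I'll hand in.

```bash
python3 -c "
from workcell import order
print(order.hand_in())"
```

```text
the job is handed in; nothing more can be done
None
```

The cap undid counter-clockwise; I turned it to its stop, lifted it off, and handed the job in with it held level over the sieve bowl, its stem about 40 mm above the rim, and nothing else moved.

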